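# Turn the parts carousel to the pod holder

### The job

On the coffee-machine repair bench, gently turn the round parts carousel by pushing the upright pegs on its rim with the fingertips, until the pod holder (the black ring that has a flat handle) stands at the front, in line with the flat white pointer fixed to the carousel's foot. Let the parts ride along: do not touch or lift any of the four parts in the carousel, and do not disturb the other things on the bench. Finish with the carousel at rest and the hand clear of it.

Things in the scene. Friction and masses are not known exactly. Their poses are not given: they have to be found in the camera images.
- foot: fixed dark steel foot of the carousel, a disc 220 mm across, 18 mm high. Origin on the bench at the carousel's turning axis. A white-painted flat pointer, 24 mm wide and 10 mm high, runs out from it along its own -x axis and shows under and beyond the tray's rim, with a diamond-shaped tip ending 248 mm from the axis: that direction is the front. Place and yaw vary (pointer within about 20 degrees of straight towards the robot).
- carousel (a joint): how far the tray has been turned since the start, rad, 0 at the start, growing counter-clockwise seen from above; it turns freely beyond a full turn either way from any start. It has friction (about 1 N at the rim moves it) and stops within about 2 degrees when no longer pushed slowly.
- tray (a point): centre of the grey tray's floor, on the turning axis, 30 mm above the bench; turns with the tray. The tray is 330 mm across, its underside 20 mm above the bench; its floor is flat out to the rim.
- peg (a point): top centre of one of the six identical upright aluminium pegs near the tray's rim: 14 mm across, 150 mm from the axis, tops 72 mm above the bench. They stand every 60 degrees; this one lies on the tray's own x axis.
- hub (a point): top centre of the tray's aluminium hub, 40 mm across, 64 mm above the bench. Four straight dividers, up to 52 mm above the bench, run from it out to 125 mm from the axis at 45, 135, 225 and 315 degrees from the tray's x axis; one part lies in the middle of each compartment, about 78 mm from the axis, no point of it beyond 130 mm.
- holder: the pod holder: black plastic ring 58 mm across and 22 mm high, open through the middle, with one flat handle 20 mm wide standing out 29 mm from it; 90 mm long in all. Loose in one of the compartments. Origin on the underside, midway along its whole length; its x axis points along the handle (outward).
- lid: loose black disc lid with a small knob, 72 mm across, 22 mm high, in a compartment. Origin at the centre of the underside.
- collar: loose plain black ring without handle, 58 mm across, 22 mm high, in a compartment. Origin at the centre of the underside.
- pump: loose small steel pump, a lying cylinder 32 mm thick on a foot plate with a black nozzle, 64 mm long, 38 mm high, in a compartment. Origin under its middle.
- tumbler: steel drinking tumbler, 68 mm across, 170 mm high, standing to the right on the bench; origin at the centre of the underside. To be left alone.
- jug: open glass beaker, 100 mm across, 140 mm high, standing to the left on the bench; origin at the centre of the underside. To be left alone.
- roll: upright roll of white labels, 90 mm across, 80 mm high, to the right; origin at the centre of the underside. To be left alone.
- driver: screwdriver lying to the left of the carousel, about 200 mm long; origin at its underside near the middle. To be left alone.
- mouse: black computer mouse, 100 mm long and 58 mm wide, 32 mm high, to the right of the carousel; origin on the underside. To be left alone.
- dish: small steel bowl 70 mm across, 30 mm high, beyond the carousel's far left; origin at the centre of the underside. To be left alone.
- adapter: black power adapter block 75 x 45 x 30 mm, beyond the carousel's far right; origin at the centre of the underside. To be left alone.
Not all that is in view belongs to the job. What is shaped like the collar but orange is not meant. Leave any orange or red look-alike of the lid alone.

How it is judged:
At the end, for the whole second after the job is handed in: The pod holder's middle is within 15 mm sideways of the pointer's line, on the pointer's side of the axis; the carousel is at rest (under 0.05 rad/s); all four parts lie flat on the tray's floor (within 6 mm), within 110 mm of the axis (y of holder in the frame of foot between -0.015 and 0.015 m and x of holder in the frame of foot below -0.05 m and velocity of joint carousel between -0.05 and 0.05 rad/s and z of holder in the frame of tray between -0.006 and 0.006 m and horizontal distance between each of holder, lid, collar, pump and tray below 0.11 m and z of lid in the frame of tray between -0.006 and 0.006 m and z of collar in the frame of tray between -0.006 and 0.006 m and z of pump in the frame of tray between -0.006 and 0.006 m); the robot touches nothing.
It fails at once if a part in the carousel is touched by the robot (contact force between any of the fingers, the arm and holder above 0.5 N or contact force between any of the fingers, the arm and lid above 0.5 N or contact force between any of the fingers, the arm and collar above 0.5 N or contact force between any of the fingers, the arm and pump above 0.5 N).
It fails at once if a part in the carousel is lifted (more than 10 mm off the tray's floor) (z of any of holder, lid, collar, pump in the frame of tray above 0.01 m).
It fails at once if the carousel is spun roughly (faster than 2.5 rad/s) (velocity of joint carousel above 2.5 rad/s or velocity of joint carousel below -2.5 rad/s).
It fails at once if another thing on the bench is disturbed (moved more than 20 mm) (distance of any of tumbler, jug, roll, driver, mouse, dish, adapter from where it was at the start of the episode above 0.02 m).
It also fails if it takes over 51 s, if anything falls off the work surface, if the arm or the gripper's body presses on something with over 40 N, if the wrist force passes 120 N, or if a joint passes its speed limit or range.

### The arm

A 7-joint arm with a two-finger parallel gripper is mounted at the origin on the work surface. World frame = base frame: x ahead of the robot, y to its left, z up, the work surface at z = 0. Lengths are in m, angles in rad, forces in N, time in s.
With the tool pointing down it reaches from about 0.35 to 0.9 m from the base axis. Payload 7.2 kg.
Tool frame: the origin (TCP) lies midway between the tips of the shut fingers; the grasp point (between the pads) lies 19 mm behind it; x points along the fingers, y is the direction in which the jaws open and shut, and the axes are right-handed (so a half turn about x gives the same grasp; the last joint's range is limited). The gripper opens to 85 mm and grips with 20 to 120 N. Pads are 22 mm wide; open, the fingers measure 114 mm over their backs; the gripper's body (76 mm by 85 mm) begins 54 mm behind the grasp point. The pads swing forward as they close: fully open they stand 13 mm farther back than shut.
Start: joints at [1.114, 0.411, -0.013, 1.596, 0.006, 1.134, -0.082], TCP at [0.237, -0.578, 0.231] pointing down, gripper open.
Joint ranges: [-2.95, 2.95], [-0.29, 1.99], [-1.47, 1.44], [0.14, 2.54], [-1.03, 4.17], [0.13, 1.85], [-2.86, 2.86]. Speed limits (rad/s): [2.39, 2.39, 3.01, 3.01, 3.14, 3.14, 3.14].

### API

Orientations are given as [roll, pitch, yaw] about the fixed x, y, z axes, in that order (R = Rz(yaw) Ry(pitch) Rx(roll)).
In Python, from workcell import robot gives the robot as it stands.
- The arm moves only by the tool apply_moves, never from a script. Its argument "motion" is a list of rows, each a list of 6 numbers: the shift along the tool's x, y, z in mm, then the turn, a rotation vector about the tool's x, y, z in rad. A call has exactly 10 rows; each row shifts and turns the pose as measured when the row begins, along the tool's axes as they then stand; what a row does not reach is not made up. A row lasts 1/12 s, in which the tool goes at most 41.7 mm and 7.16 degrees, less where a joint would pass 70% of its speed; a pose out of reach is approached as far as the arm can. A call with a gripper value outside its range is refused whole. "hand" is the opening, from 0 (shut) to 1 (fully open), set as the call begins (left out, the last holds). The fingers move at their own pace and stop on an object; the grip force is fixed at half the most. Time passes only in rows, so rows that do not move let the fingers close, or fill a call up. It gives the time, the measured TCP pose, the force and the opening at its end, in the units of the state.
- robot.get_obs(): the state, without advancing time (a new reading comes with each control period).
- robot.snapshot(name): name is "side" or "top"; returns a dict with "pixels" (384x512x3 uint8, red, green, blue), "intrinsics" (3x3 intrinsics, pixels), "position" and "attitude" of the camera in the world. Camera axes: x right, y down, z forward; pixel columns grow to the right and rows downward; lengths in m; the calibration is good to about 2 mm. A picture is of the moment at which its call begins. There is no depth.
- robot.hand_in(): hands the job in, once; it reports no verdict.
The state is a dict: "time_s": time; "qpos": joint angles; "qd": joint speeds; "joint_efforts": joint torques, N m; "tool_pos": TCP position; "orientation": TCP orientation; "wrist_force": force on the tool from outside, world axes, zero at the start; "moment": the same for the moment, N m; "finger_gap": opening from 0.0 (shut) to 1.0 (fully open).
Only numpy, scipy, OpenCV 4.12 (cv2) and the standard library are available. Lean on these libraries where they do the work, as an engineer would, in place of code of your own. Each camera call takes 0.05 s, during which the arm holds its last target.

## Working session

There is one attempt and no reset: what is moved stays moved. The work goes in short steps, Python scripts to look and compute and a tool call to move; the robot and the scene stay as the last step left them, time stands still between calls to the robot, and variables do not carry over. Pictures are saved under pics/ and viewed, and the job is handed in when it is done.

Besides the shell and the picture viewer there is one more tool, called after "Call:" as name([rows], argument=value, ...), one row to a line, values as JSON. apply_moves: Moves the arm, as the interface text tells. Its arguments: {"type":"object","properties":{"motion":{"type":"array","items":{"type":"array","items":{"type":"number"}}},"hand":{"type":"number"}},"required":["motion"]}

```bash
ls; mkdir -p pics
cat > h.py <<'E'
import numpy as np, cv2
from workcell import robot
np.set_printoptions(precision=4,suppress=True)
def snap(n,f):
    s=robot.snapshot(n); cv2.imwrite(f'pics/{f}.png',cv2.cvtColor(s['pixels'],cv2.COLOR_RGB2BGR)); return s
E
python3 - <<'E'
from h import *
import pickle
for n in('top','side'):
    s=snap(n,n+'0'); pickle.dump(s,open(n+'0.pkl','wb')); print(n,s['intrinsics'],s['position'],s['attitude'])
print(robot.get_obs())
E
```

```text
pics
top [[481.415    0.     258.2478]
 [  0.     481.415  188.4725]
 [  0.       0.       1.    ]] [ 0.3896 -0.0037  1.451 ] [-3.0635 -0.0002 -1.5858]
side [[499.415    0.     257.6572]
 [  0.     499.415  188.9655]
 [  0.       0.       1.    ]] [ 0.3806 -1.1654  0.8507] [-2.1659 -0.0111 -0.0917]
{'time_s': 0.1, 'qpos': array([ 1.1138,  0.4118, -0.0127,  1.597 ,  0.0056,  1.1343, -0.0822]), 'qd': array([-0.0016, -0.0014, -0.0004,  0.0003,  0.0006, -0.    , -0.    ]), 'joint_efforts': array([  0.0034, -60.182 ,   0.6848, -30.0085,   0.0141,   0.0064,
        -0.    ]), 'tool_pos': array([ 0.2367, -0.5779,  0.2305]), 'orientation': array([-1.5281,  1.5693,  2.0024]), 'wrist_force': array([ 0.0259,  0.3653, -0.1963]), 'moment': array([0.034 , 0.0462, 0.0168]), 'finger_gap': 0.9965412131452765}
```

View pics/top0.png

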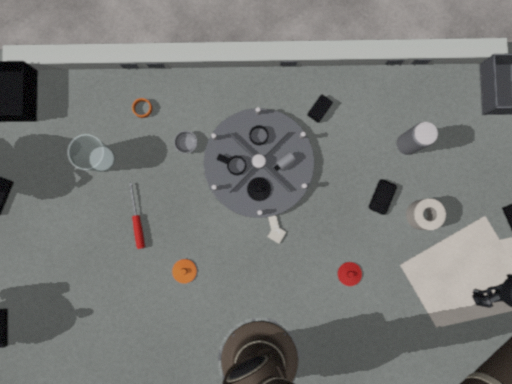

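View pics/side0.png

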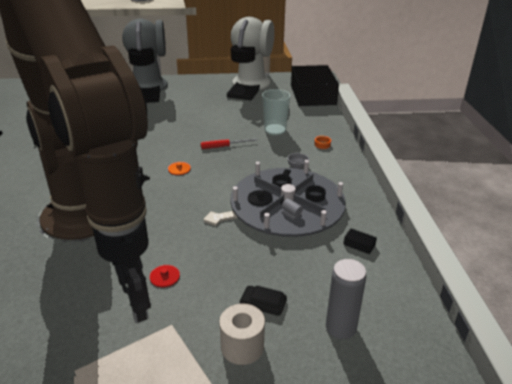

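```bash
cat >> h.py <<'E'
from scipy.spatial.transform import Rotation as Ro
def ray(s,uv,z):
    uv=np.atleast_2d(np.array(uv,float)); K=s['intrinsics']; R=Ro.from_euler('xyz',s['attitude']).as_matrix()
    d=np.c_[(uv-K[:2,2])/[K[0,0],K[1,1]],np.ones(len(uv))]@R.T
    p=np.array(s['position']); return (p+d*((z-p[2])/d[:,2])[:,None])[:,:2]
def proj(s,P):
    P=np.atleast_2d(P);R=Ro.from_euler('xyz',s['attitude']).as_matrix();c=(P-s['position'])@R
    return c[:,:2]/c[:,2:]*s['intrinsics'][0,0]+s['intrinsics'][:2,2]
def crop(s,x0,y0,w,h,k,f):
    im=cv2.cvtColor(s['pixels'],cv2.COLOR_RGB2BGR)[y0:y0+h,x0:x0+w]
    cv2.imwrite(f'pics/{f}.png',cv2.resize(im,None,fx=k,fy=k,interpolation=cv2.INTER_CUBIC))
def circ(P):
    A=np.c_[2*P,np.ones(len(P))];b=(P**2).sum(1);x=np.linalg.lstsq(A,b,rcond=None)[0];return x[:2],np.sqrt(x[2]+x[:2]@x[:2])
E
python3 - <<'E'
from h import *
import pickle
s=pickle.load(open('top0.pkl','rb'))
crop(s,195,95,130,150,4,'crop0')
g=cv2.cvtColor(s['pixels'],cv2.COLOR_RGB2GRAY)
hsv=cv2.cvtColor(s['pixels'],cv2.COLOR_RGB2HSV)
# pegs + pointer: bright
m=(g>165).astype(np.uint8); m[:95]=0;m[250:]=0;m[:,:195]=0;m[:,325:]=0
n,l,st,c=cv2.connectedComponentsWithStats(m)
for i in range(1,n): print(i,st[i],c[i], ray(s,c[i],.072))
E
```

```text
1 [256 108   4   3  10] [257.2 109. ] [[ 0.7296 -0.006 ]]
2 [301 132   4   4  13] [302.3846 133.6154] [[ 0.6551 -0.1359]]
3 [212 134   3   4  10] [213.  135.2] [[0.6543 0.1232]]
4 [253 155  12  12 118] [258.2797 160.5678] [[ 0.5783 -0.0069]]
5 [212 185   4   4  13] [213.3846 186.6154] [[0.5048 0.1232]]
6 [302 184   4   4  13] [303.6154 185.3846] [[ 0.5045 -0.1362]]
7 [258 211   4   4  11] [259.1818 212.1818] [[ 0.4294 -0.0073]]
8 [268 216  17  27 254] [275.0354 229.9213] [[ 0.3781 -0.0517]]
```

View pics/crop0.png

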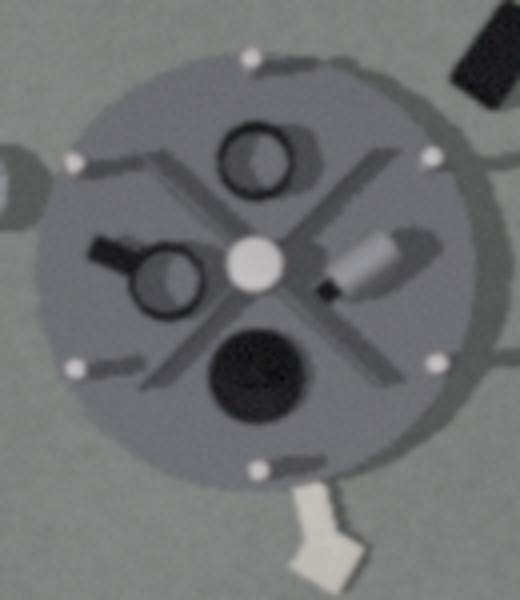

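```bash
cat > meas.py <<'E'
from h import *
def analyse(s,verbose=True):
    g=cv2.cvtColor(s['pixels'],cv2.COLOR_RGB2GRAY)
    m=(g>165).astype(np.uint8)
    n,l,st,c=cv2.connectedComponentsWithStats(m)
    C=np.array([0.5795,-0.0065]) if not hasattr(analyse,'C') else analyse.C
    pegs=[]
    for i in range(1,n):
        p=ray(s,c[i],.072)[0]
        if 5<st[i][4]<25 and .14<np.linalg.norm(p-C)<.16: pegs.append(p)
    return np.array(pegs)
E
python3 - <<'E'
from meas import *
import pickle
s=pickle.load(open('top0.pkl','rb'))
P=analyse(s); C,r=circ(P); print('C',C,r); a=np.degrees(np.arctan2(*(P-C).T[::-1])); print(a, a%60)
print('hub',ray(s,[258.28,160.57],.064))
g=cv2.cvtColor(s['pixels'],cv2.COLOR_RGB2GRAY)
m=(g>165).astype(np.uint8); n,l,st,c=cv2.connectedComponentsWithStats(m)
i=l[230,275]; ys,xs=np.nonzero(l==i); Q=ray(s,np.c_[xs,ys],.010)
d=Q-C; rr=np.linalg.norm(d,axis=1); print('ptr',rr.min(),rr.max()); 
b=np.degrees(np.arctan2(d[:,1],d[:,0]))%360
for lo,hi in((.17,.2),(.2,.25),(.17,.25)):
    k=(rr>lo)&(rr<hi); print(lo,hi,b[k].mean(), np.degrees(np.arctan2(*(d[k].mean(0))[::-1]))%360)
t=Q[rr.argmax()];print(Q.mean(0))
# holder
print('g dark', [g[y,x] for y,x in((155,218),(163,228),(190,259))])
m=(g<45).astype(np.uint8); n,l,st,c=cv2.connectedComponentsWithStats(m,connectivity=8)
for i in range(1,n):
    if 195<c[i][0]<325 and 95<c[i][1]<230:
        print(i,st[i],c[i],ray(s,c[i],.05),ray(s,c[i],.05)-C)
E
```

```text
C [ 0.5795 -0.0066] 0.14988640779648868
[   0.2072  -59.7018   60.0385  119.9266 -120.0799 -179.7369] [ 0.2072  0.2982  0.0385 59.9266 59.9201  0.2631]
hub [[ 0.5794 -0.0069]]
ptr 0.16496715878812745 0.2442255036731751
0.17 0.2 193.18383327357338 193.1783402434575
0.2 0.25 193.21088552642726 193.2103868728921
0.17 0.25 193.202313413383 193.20142013829266
[ 0.3777 -0.0539]
g dark [np.uint8(62), np.uint8(38), np.uint8(25)]
8 [308  96  24  26 326] [319.727  108.2025] [[ 0.7346 -0.191 ]] [[ 0.1551 -0.1845]]
15 [250 126  17   8  35] [258.3143 128.1143] [[ 0.6777 -0.0085]] [[ 0.0982 -0.0019]]
16 [267 133   1   1   1] [267. 133.] [[ 0.6627 -0.0339]] [[ 0.0832 -0.0273]]
17 [251 139  16   6  25] [258.08 142.12] [[ 0.636  -0.0072]] [[ 0.0565 -0.0006]]
18 [218 155  25  10  89] [226.3933 158.427 ] [[0.589  0.0865]] [[0.0095 0.093 ]]
19 [245 166   1   1   1] [245. 166.] [[0.5658 0.0322]] [[-0.0137  0.0388]]
20 [275 166   4   4  13] [276.3846 167.3846] [[ 0.5604 -0.0597]] [[-0.0191 -0.0531]]
21 [231 170  14   5  18] [237.5556 172.6667] [[0.5465 0.0542]] [[-0.033   0.0608]]
23 [248 178  23  22 403] [258.8015 188.4864] [[ 0.4992 -0.0073]] [[-0.0803 -0.0007]]
```

```bash
cat >> meas.py <<'E'
def holder(s,C,ang,thr=(50,58,66)):
    # ang = expected holder direction (deg). dark pixels in that compartment
    g=cv2.cvtColor(s['pixels'],cv2.COLOR_RGB2GRAY)
    out=[]
    for t in thr:
        ys,xs=np.nonzero(g<t); Q=ray(s,np.c_[xs,ys],.046)
        d=Q-C; r=np.hypot(*d.T); a=(np.degrees(np.arctan2(d[:,1],d[:,0]))-ang+180)%360-180
        k=(r>.03)&(r<.135)&(abs(a)<np.where(r<.06,30,38))
        m=np.zeros_like(g); m[ys[k],xs[k]]=1
        n,l,st,_=cv2.connectedComponentsWithStats(m,connectivity=8)
        i=1+st[1:,4].argmax(); ys,xs=np.nonzero(l==i); Q=ray(s,np.c_[xs,ys],.046)
        rect=cv2.minAreaRect(((Q-C)*1000).astype(np.float32)); mid=np.array(rect[0])
        out.append((t,len(Q),mid,np.round(rect[1],1),np.degrees(np.arctan2(mid[1],mid[0]))%360))
    return out
E
python3 - <<'E'
from meas import *
import pickle
s=pickle.load(open('top0.pkl','rb'))
C=np.array([.5795,-.0066])
for o in holder(s,C,85): print(o)
print([ray(s,p,z)-C for p,z in (((236.4,165.1),.048),((217.8,154.5),.04))])
E
```

```text
(50, 103, array([ 4.2796, 80.2591]), array([77.1, 28.6]), np.float64(86.94777591154029))
(58, 159, array([ 3.2558, 75.8951]), array([84.4, 54.5]), np.float64(87.54357847704972))
(66, 187, array([ 2.9497, 76.1395]), array([83.6, 56.2]), np.float64(87.78139769892125))
[array([[-0.0104,  0.064 ]]), array([[0.023, 0.119]])]
```

Run:
```python
from h import *
o=robot.get_obs(); print(Ro.from_euler('xyz',o['orientation']).as_matrix(), o['tool_pos'])
import pickle
s=pickle.load(open('side0.pkl','rb')); crop(s,85,220,90,110,6,'hand0')
print(proj(s,[[.2367,-.5779,.2305]]))
```

```text
[[-0.0006  0.3791 -0.9253]
 [ 0.0013 -0.9253 -0.3791]
 [-1.     -0.0015  0.0001]] [ 0.2367 -0.5779  0.2305]
[[133.3911 305.4272]]
```

View pics/hand0.png

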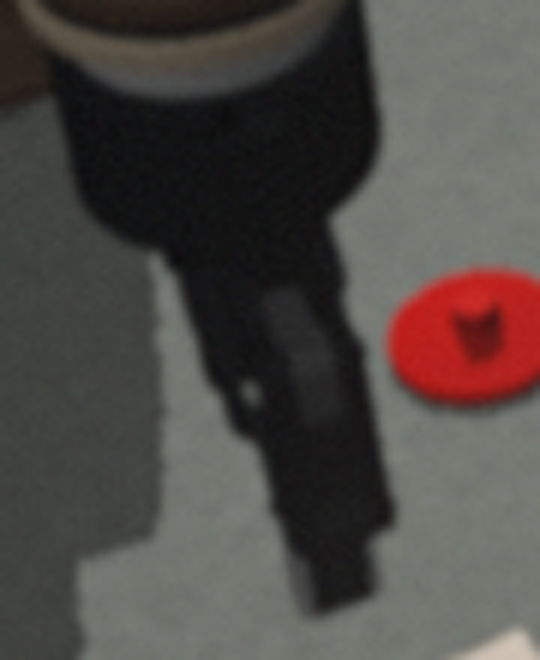

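Call:
apply_moves([
  [0,-12,-13,0,0,0],
  [0,-24,-27,0,0,0],
  [0,-24,-27,0,0,0],
  [0,-24,-27,0,0,0],
  [0,-24,-27,0,0,0],
  [0,-24,-27,0,0,0],
  [0,-24,-27,0,0,0],
  [0,-24,-27,0,0,0],
  [0,-24,-27,0,0,0],
  [0,-12,-13,0,0,0],
], hand=0)

```text
time_s: 0.93
tool_pos: [0.3784, -0.2777, 0.2253]
orientation: [-0.83, 1.562, 2.688]
wrist_force: [0.3, -0.5, -0.1]
finger_gap: -0.003
```

Call:
apply_moves([
  [0,0,0,-0.1,0,0],
  [0,0,0,-0.1,0,0],
  [0,0,0,-0.1,0,0],
  [0,0,0,-0.1,0,0],
  [0,0,0,-0.1,0,0],
  [0,0,0,-0.1,0,0],
  [0,0,0,-0.06,0,0],
  [0,0,0,0,0,0],
  [0,0,0,0,0,0],
  [0,0,0,0,0,0],
])

```text
time_s: 1.77
tool_pos: [0.3801, -0.2685, 0.2233]
orientation: [-1.684, 1.557, 2.536]
wrist_force: [0.1, 0.2, 0.5]
finger_gap: -0.0
```

```bash
cat > st.py <<'E'
from h import *
def st(tgt=None):
    o=robot.get_obs(); R=Ro.from_euler('xyz',o['orientation']).as_matrix()
    print('t',o['time_s'],'p',o['tool_pos'],'yaw_y',np.degrees(np.arctan2(R[1,1],R[0,1])),'x',R[:,0],'q',o['qpos'],'F',o['wrist_force'],'gap',o['finger_gap'])
    C=np.array([.5795,-.0066]); d=o['tool_pos'][:2]-C; print('polar',np.hypot(*d)*1000,np.degrees(np.arctan2(d[1],d[0]))%360)
    if tgt is not None: print('toolshift mm',R.T@(np.array(tgt)-o['tool_pos'])*1000)
    return o,R
E
python3 -c "
from st import *
st([.463,-.116,.11])"
```

```text
t 1.7667 p [ 0.3801 -0.2685  0.2233] yaw_y -28.210616845983903 x [-0.0117  0.0081 -0.9999] q [ 0.7581  0.1717 -0.2767  1.9526  0.0522  1.0385 -0.0343] F [0.1091 0.1908 0.5493] gap -0.000336229964678143
polar 329.2026183285338 232.71764444474462
toolshift mm [ 113.5852    2.563  -173.426 ]
```

Call:
apply_moves([
  [5,0,-10,0,0,0],
  [10,0,-20,0,0,0],
  [14,0,-23,0,0,0],
  [14,0,-23,0,0,0],
  [14,0,-23,0,0,0],
  [14,0,-23,0,0,0],
  [14,0,-20,0,0,0],
  [14,0,-18,0,0,0],
  [8,0,-10,0,0,0],
  [0,0,0,0,0,0],
])

```text
time_s: 2.6
tool_pos: [0.4646, -0.115, 0.1126]
orientation: [-1.631, 1.561, 2.562]
wrist_force: [-0.3, 0.5, -0.0]
finger_gap: 0.004
```

```bash
python3 -c "
from st import *
st([.463,-.116,.046]); snap('top','top1');s=snap('side','side1');crop(s,180,90,190,150,4,'c1')"
```

```text
t 2.6 p [ 0.4646 -0.115   0.1126] yaw_y -29.771852650608597 x [-0.0085  0.0055 -0.9999] q [ 0.4438  0.3449 -0.3606  2.042   0.162   0.7909 -0.5323] F [-0.2814  0.5271 -0.0117] gap 0.0038960108747627684
polar 157.9783687222208 223.31431954308775
toolshift mm [66.6203 -0.1674  1.704 ]
```

View pics/c1.png

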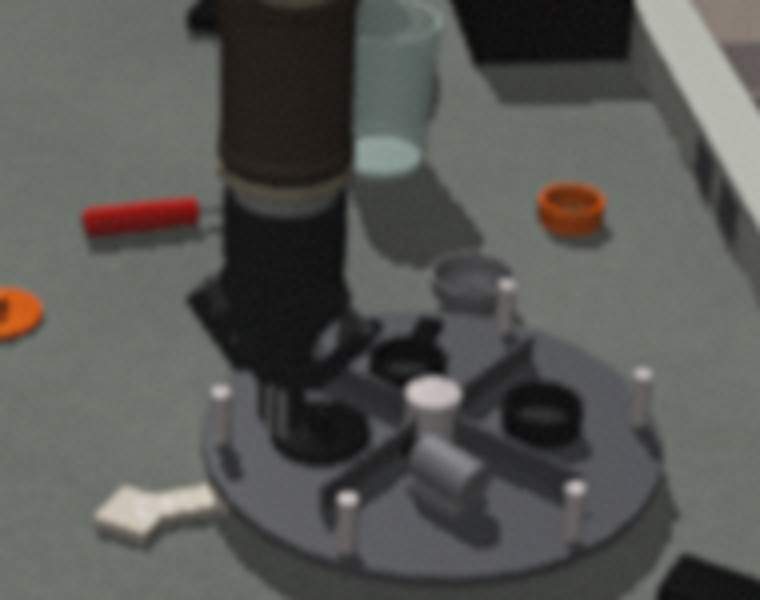

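View pics/top1.png

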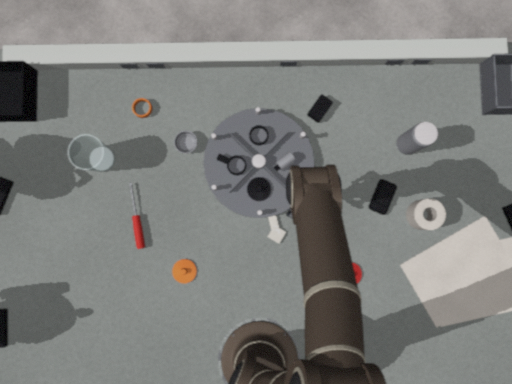

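Call:
apply_moves([
  [8,0,0,0,0,0],
  [10,0,0,0,0,0],
  [10,0,0,0,0,0],
  [10,0,0,0,0,0],
  [10,0,0,0,0,0],
  [8,0,0,0,0,0],
  [5,0,1,0,0,0],
  [3,0,1,0,0,0],
  [0,0,0,0,0,0],
  [0,0,0,0,0,0],
])

```text
time_s: 3.53
tool_pos: [0.461, -0.1246, 0.0442]
orientation: [-1.25, 1.563, 2.932]
wrist_force: [-0.3, -0.4, -0.0]
finger_gap: -0.003
```

```bash
python3 -c "
from st import *
st([.463,-.116,.046]);s=snap('side','side2');crop(s,180,90,190,150,4,'c2')"
```

```text
t 3.5333 p [ 0.461  -0.1246  0.0442] yaw_y -30.402439255178297 x [-0.0074  0.0016 -1.    ] q [ 0.4195  0.4527 -0.3166  2.0955  0.2311  0.6334 -0.5861] F [-0.2686 -0.4366 -0.0477] gap -0.0028099357583853497
polar 167.18563903959512 224.87760234706005
toolshift mm [-1.8284 -2.6482 -8.3803]
```

View pics/c2.png

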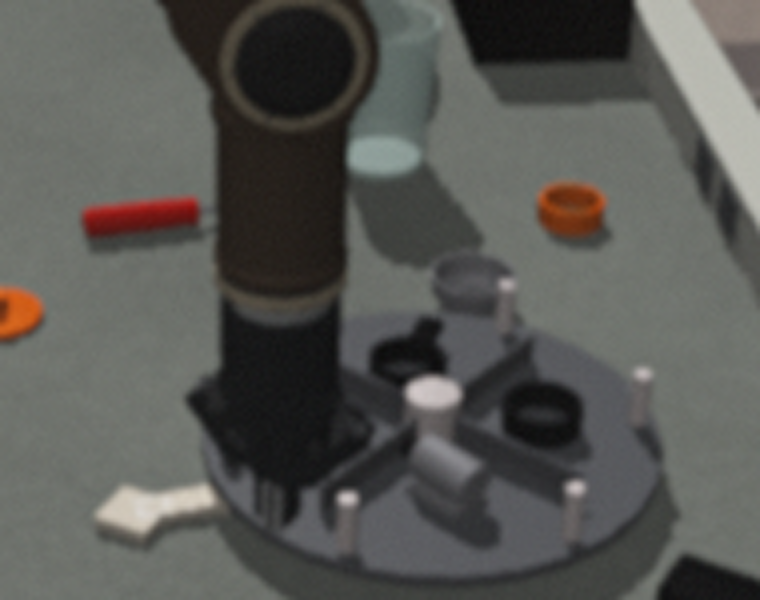

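Call:
apply_moves([
  [0,1,-1,0,0,0],
  [0,2,-1,0,0,0],
  [0,3,-1,0,0,0],
  [0,3,-1,0,0,0],
  [0,3,-1,0,0,0],
  [0,3,-1,0,0,0],
  [0,3,-1,0,0,0],
  [0,3,0,0,0,0],
  [0,3,0,0,0,0],
  [0,3,0,0,0,0],
])

```text
time_s: 4.42
tool_pos: [0.4917, -0.1326, 0.046]
orientation: [-1.217, 1.566, 2.966]
wrist_force: [-1.1, -0.1, 0.9]
finger_gap: 0.001
```

```bash
python3 -c "
from st import *
st();s=snap('side','side3');crop(s,180,90,190,150,4,'c3')"
```

```text
t 4.4167 p [ 0.4917 -0.1326  0.046 ] yaw_y -30.362056861302108 x [-0.0046  0.0008 -1.    ] q [ 0.415   0.4878 -0.3114  2.0228  0.2334  0.6691 -0.577 ] F [-1.1276 -0.1299  0.8525] gap 0.0013853961855079516
polar 153.53435000782682 235.1273256082959
```

View pics/c3.png

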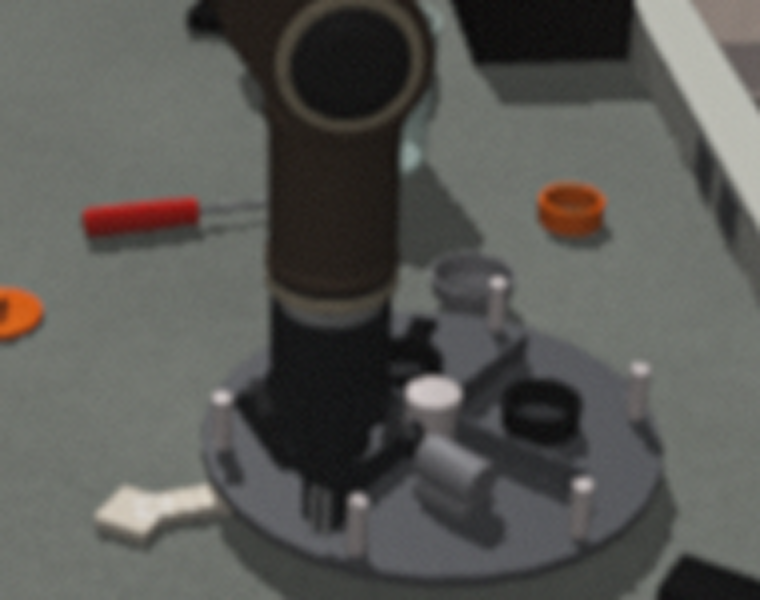

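Call:
apply_moves([
  [0,4,0.5,-0.03,0,0],
  [0,5,0.5,-0.04,0,0],
  [0,5.5,0.5,-0.04,0,0],
  [0,5.5,0.5,-0.04,0,0],
  [0,5.5,0.5,-0.04,0,0],
  [0,5.5,0.5,-0.04,0,0],
  [0,5.5,0.5,-0.04,0,0],
  [0,5.5,0.5,-0.04,0,0],
  [0,5.5,0.5,-0.04,0,0],
  [0,5.5,0.5,-0.04,0,0],
])

```text
time_s: 5.3
tool_pos: [0.5394, -0.1563, 0.0448]
orientation: [-1.61, 1.561, 2.979]
wrist_force: [-0.5, 1.7, 1.2]
finger_gap: -0.004
```

```bash
python3 -c "
from st import *
st();s=snap('side','side4');crop(s,180,90,190,150,4,'c4')"
```

```text
t 5.3 p [ 0.5394 -0.1563  0.0448] yaw_y -7.062467421220476 x [-0.0096  0.0016 -1.    ] q [ 0.4986  0.5734 -0.4028  1.8878  0.3161  0.753  -0.2048] F [-0.464   1.7018  1.203 ] gap -0.004252474650379908
polar 154.9844005354915 254.991056517922
```

View pics/c4.png

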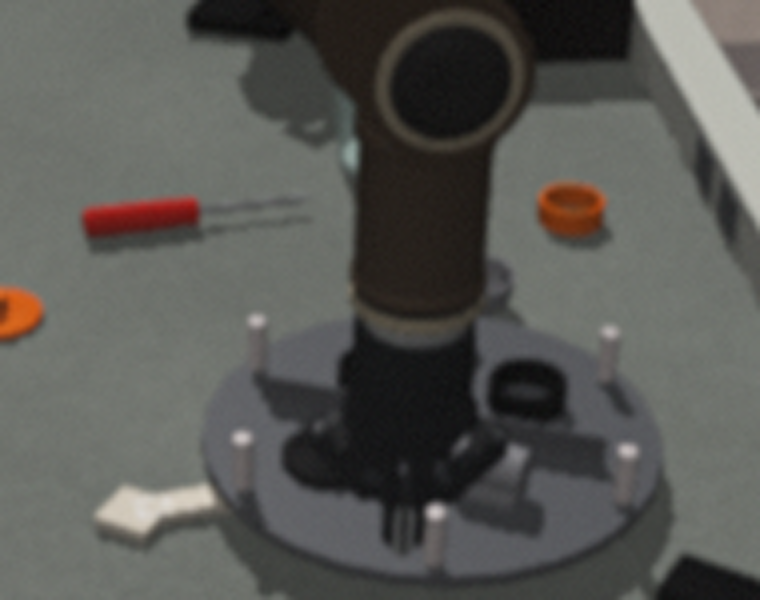

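Call:
apply_moves([
  [0,5,0.3,-0.035,0,0],
  [0,5.5,0.3,-0.04,0,0],
  [0,5.5,0.3,-0.04,0,0],
  [0,5.5,0.3,-0.04,0,0],
  [0,5.5,0.3,-0.04,0,0],
  [0,5.5,0.3,-0.04,0,0],
  [0,5.5,0.3,-0.04,0,0],
  [0,5.5,0.3,-0.04,0,0],
  [0,5.5,0.3,-0.04,0,0],
  [0,5.5,0.3,-0.04,0,0],
])

```text
time_s: 6.18
tool_pos: [0.5916, -0.1607, 0.0423]
orientation: [-1.766, 1.554, -3.059]
wrist_force: [-1.2, -0.2, 0.4]
finger_gap: -0.002
```

```bash
python3 -c "
from st import *
st()"
```

```text
t 6.1833 p [ 0.5916 -0.1607  0.0423] yaw_y 15.877993329242921 x [-0.0164 -0.0014 -0.9999] q [ 0.5284  0.6651 -0.4881  1.7484  0.4019  0.8456  0.1301] F [-1.1782 -0.2279  0.3602] gap -0.0023141750730833813
polar 154.58957894276122 274.5001139732023
```

Call:
apply_moves([
  [-0.3,5,0.3,-0.03,0,0],
  [-0.5,5.5,0.3,-0.035,0,0],
  [-0.5,5.5,0.3,-0.035,0,0],
  [-0.5,5.5,0.3,-0.035,0,0],
  [-0.5,5.5,0.3,-0.035,0,0],
  [-0.5,5.5,0.3,-0.035,0,0],
  [-0.5,5.5,0.3,-0.035,0,0],
  [-0.5,5.5,0.3,-0.035,0,0],
  [-0.5,5.5,0.3,-0.035,0,0],
  [-0.5,5.5,0.3,-0.035,0,0],
])

```text
time_s: 7.02
tool_pos: [0.6408, -0.1462, 0.0434]
orientation: [-1.926, 1.546, -2.869]
wrist_force: [-0.9, -1.1, -0.5]
finger_gap: -0.001
```

```bash
python3 -c "
from st import *
st();s=snap('side','side5');crop(s,180,90,190,150,4,'c5')"
```

```text
t 7.0167 p [ 0.6408 -0.1462  0.0434] yaw_y 35.975487640357265 x [-0.0238 -0.0066 -0.9997] q [ 0.5155  0.7447 -0.5604  1.6199  0.4734  0.9401  0.4086] F [-0.9278 -1.1254 -0.4598] gap -0.0005722100357612223
polar 152.4541021699762 293.72691604564653
```

View pics/c5.png

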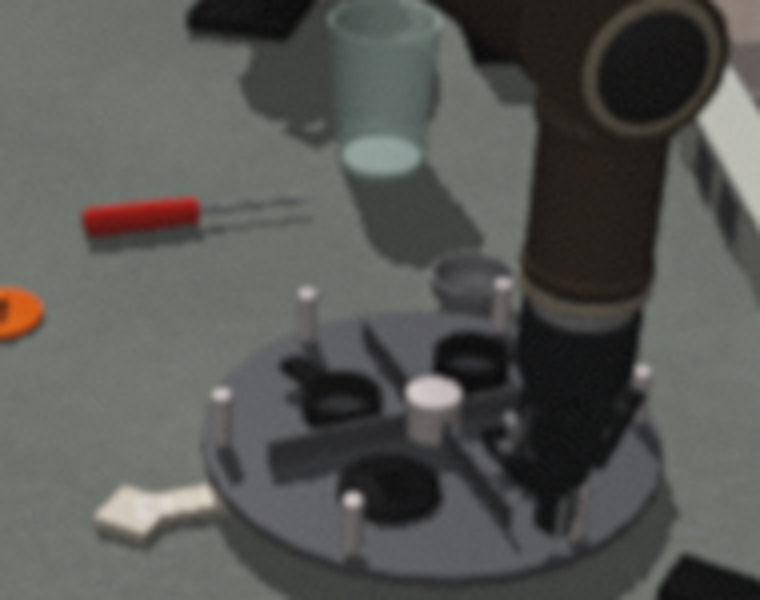

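Call:
apply_moves([
  [-0.3,5,0.6,-0.03,0,0],
  [-0.5,5.5,0.6,-0.035,0,0],
  [-0.5,5.5,0.6,-0.035,0,0],
  [-0.5,5.5,0.6,-0.035,0,0],
  [-0.5,5.5,0.6,-0.035,0,0],
  [-0.5,5.5,0.6,-0.035,0,0],
  [-0.5,5.5,0.6,-0.035,0,0],
  [-0.5,5.5,0.6,-0.035,0,0],
  [-0.5,5,0.6,-0.035,0,0],
  [-0.5,4,0.6,-0.035,0,0],
])

```text
time_s: 7.9
tool_pos: [0.6815, -0.1179, 0.0444]
orientation: [-2.167, 1.54, -2.765]
wrist_force: [0.2, -1.5, -0.9]
finger_gap: -0.001
```

```bash
python3 -c "
from st import *
st();s=snap('top','top5');crop(s,195,95,130,150,4,'c6')"
```

```text
t 7.9 p [ 0.6815 -0.1179  0.0444] yaw_y 55.751970745096074 x [-0.0284 -0.0112 -0.9995] q [ 0.4847  0.8133 -0.6296  1.5147  0.5397  1.0214  0.6768] F [ 0.2057 -1.4614 -0.941 ] gap -0.0014995989517147606
polar 150.97574161138016 312.52535227780004
```

View pics/c6.png

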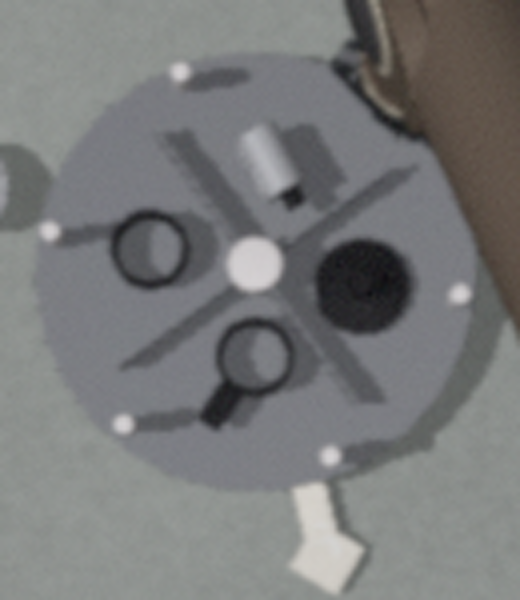

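```bash
cat > fin.py <<'E'
from meas import *
def fin(s,ringpx,tippx):
    C=np.array([.5795,-.0066]); f=lambda p:[(p[0]+.5)/4-.5+195,(p[1]+.5)/4-.5+95]
    a=ray(s,f(ringpx),.052)[0]-C; b=ray(s,f(tippx),.04)[0]-C; d=(b-a)/np.linalg.norm(b-a)
    m=(a-29*d/1000+b)/2; print('ring',a,'tip',b,'len',np.linalg.norm(b-a),'mid',m,'ang',np.degrees(np.arctan2(m[1],m[0]))%360)
    m2=a+d*.0160;th=np.radians(13.2);c,sn=np.cos(th),np.sin(th);
    for q in(m,m2): print('foot frame x,y',c*q[0]+sn*q[1],-sn*q[0]+c*q[1])
    P=analyse(s); print('pegs',np.degrees(np.arctan2(*(P-C).T[::-1]))%60)
E
python3 - <<'E'
from fin import *
s=robot.snapshot('top'); fin(s,(255,357),(210,424))
for o in holder(s,np.array([.5795,-.0066]),175): print(o)
from st import st; st()
E
```

```text
ring [-0.067   0.0004] tip [-0.1148  0.0341] len 0.0584830245196079 mid [-0.079   0.0089] ang 173.5837414024234
foot frame x,y -0.07490729306241434 0.026697241007976928
foot frame x,y -0.07574260837283964 0.027638537839158706
pegs [20.9003 20.6895 20.9376 20.8352 20.7905]
(50, 64, array([-101.0392,   22.1077]), array([21.1, 33.6]), np.float64(167.6579918908198))
(58, 84, array([-92.8915,  18.3268]), array([28.9, 55.3]), np.float64(168.83932763395504))
(66, 152, array([-80.2733,   3.4305]), array([54.7, 84.2]), np.float64(177.55292650249635))
t 8.0 p [ 0.6818 -0.1169  0.0444] yaw_y 55.746510623631934 x [-0.0279 -0.0101 -0.9996] q [ 0.4844  0.8134 -0.6303  1.5148  0.5391  1.0209  0.6762] F [-0.4409  0.8173  0.5805] gap 0.0014918278867409546
polar 150.43709133094853 312.8256988693829
```

Call:
apply_moves([
  [-0.3,3,0.8,-0.02,0,0],
  [-0.3,5,0.9,-0.035,0,0],
  [-0.3,5.5,0.9,-0.035,0,0],
  [-0.3,5.5,0.9,-0.035,0,0],
  [-0.3,5.5,0.9,-0.035,0,0],
  [-0.3,5.5,0.9,-0.035,0,0],
  [-0.3,5.5,0.9,-0.035,0,0],
  [-0.3,5,0.8,-0.035,0,0],
  [-0.3,4,0.6,-0.03,0,0],
  [0,3,0.5,-0.02,0,0],
])

```text
time_s: 8.83
tool_pos: [0.709, -0.0835, 0.0446]
orientation: [-2.371, 1.536, -2.653]
wrist_force: [0.6, -0.9, -0.0]
finger_gap: 0.003
```

```bash
python3 -c "
from st import *
st();s=snap('top','top6');crop(s,195,95,130,150,4,'c7');st()
from meas import *
P=analyse(s);C=np.array([.5795,-.0066]); print('pegs',np.degrees(np.arctan2(*(P-C).T[::-1]))%60)
"
```

```text
t 8.8333 p [ 0.709  -0.0835  0.0446] yaw_y 73.86887076073293 x [-0.0311 -0.0165 -0.9994] q [ 0.4481  0.8652 -0.6902  1.4432  0.5986  1.0826  0.9177] F [ 0.5596 -0.9388 -0.0098] gap 0.0029903835958967383
polar 150.63799813972813 329.3063706039713
t 8.8833 p [ 0.7092 -0.0827  0.0446] yaw_y 73.96198274568513 x [-0.031  -0.0159 -0.9994] q [ 0.4476  0.8655 -0.6909  1.443   0.5985  1.0825  0.9185] F [ 0.0132 -0.1798  0.567 ] gap -0.00540660934230794
polar 150.34431649912293 329.59779867855127
pegs [37.2397 37.2902 37.1693 37.2233]
```

View pics/c7.png

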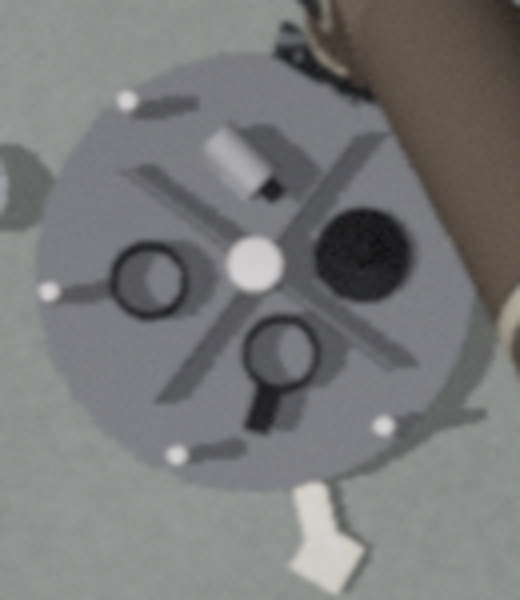

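Run:
```python
from fin import *
s=robot.snapshot('top'); fin(s,(281,353),(258,431))
from st import st; st()
```

```text
ring [-0.0643 -0.0186] tip [-0.1204 -0.001 ] len 0.05878743006782754 mid [-0.0785 -0.0142] ang 190.21979506065864
foot frame x,y -0.07970444097586789 0.004149520610591529
foot frame x,y -0.08065645282510293 0.0047130273675203786
pegs [37.6001 37.4248 37.7682 37.6706]
t 8.9333 p [ 0.7089 -0.0827  0.0445] yaw_y 73.84150652613528 x [-0.0313 -0.0155 -0.9994] q [ 0.4477  0.8652 -0.6907  1.4435  0.5978  1.0823  0.9168] F [ 0.2516 -0.1675  0.9872] gap -0.0017842225199351833
polar 150.1085317022928 329.55162288878404
```

Call:
apply_moves([
  [0,2,0.3,-0.01,0,0],
  [0,2,0.3,-0.01,0,0],
  [0,2,0.3,-0.01,0,0],
  [0,1.5,0.2,-0.01,0,0],
  [0,0,0,0,0,0],
  [0,0,0,0,0,0],
  [0,0,0,0,0,0],
  [0,0,0,0,0,0],
  [0,0,0,0,0,0],
  [0,0,0,0,0,0],
])

```text
time_s: 9.77
tool_pos: [0.712, -0.0764, 0.0445]
orientation: [-2.411, 1.536, -2.654]
wrist_force: [-0.6, -0.8, 0.9]
finger_gap: 0.0
```

Run:
```python
from fin import *
s=snap('top','top8');crop(s,195,95,130,150,4,'c8')
P=analyse(s);C=np.array([.5795,-.0066]); print('pegs',np.degrees(np.arctan2(*(P-C).T[::-1]))%60)
from st import st; st()
```

```text
pegs [40.2361 40.3254 40.1328 40.1351]
t 9.8167 p [ 0.712  -0.0764  0.0445] yaw_y 76.14752737719583 x [-0.0312 -0.0165 -0.9994] q [ 0.4406  0.8711 -0.6981  1.4361  0.6054  1.0889  0.945 ] F [ 0.5355 -1.0295 -0.2151] gap 6.79704013865398e-05
polar 149.74703442973615 332.21005467207056
```

View pics/c8.png

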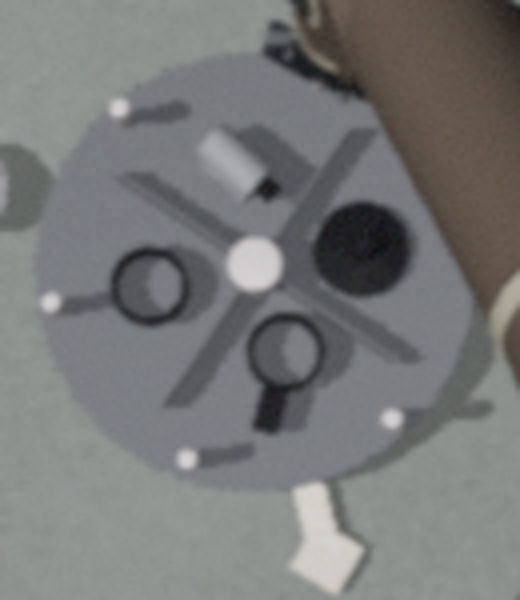

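Call:
apply_moves([
  [0,-3,0,0,0,0],
  [0,-5,1,0,0,0],
  [0,-5,1,0,0,0],
  [0,-5,1,0,0,0],
  [-5,-2,1,0,0,0],
  [-15,0,1,0,0,0],
  [-20,0,0,0,0,0],
  [-25,0,0,0,0,0],
  [-25,0,0,0,0,0],
  [-20,0,0,0,0,0],
])

```text
time_s: 10.65
tool_pos: [0.7127, -0.0982, 0.1575]
orientation: [-2.569, 1.528, -2.811]
wrist_force: [0.1, -0.4, 0.2]
finger_gap: 0.002
```

Call:
apply_moves([
  [-15,-10,0,0,0,0],
  [-15,-15,5,0,0,0],
  [-10,-15,10,0,0,0],
  [-5,-15,10,0,0,0],
  [0,-15,10,0,0,0],
  [0,-10,10,0,0,0],
  [0,-5,5,0,0,0],
  [0,0,0,0,0,0],
  [0,0,0,0,0,0],
  [0,0,0,0,0,0],
])

```text
time_s: 11.48
tool_pos: [0.7479, -0.1902, 0.2291]
orientation: [-2.366, 1.549, -2.603]
wrist_force: [-0.4, -0.5, 0.3]
finger_gap: 0.001
```

Run:
```python
from fin import *
s=snap('top','top9');crop(s,195,95,130,150,4,'c9'); snap('side','side9')
P=analyse(s);C=np.array([.5795,-.0066]); print('pegs',np.degrees(np.arctan2(*(P-C).T[::-1]))%60)
from st import st; st()
```

```text
pegs [40.2828 39.9913 40.0487 40.3254 40.0247 40.4778]
t 11.5833 p [ 0.7479 -0.1897  0.229 ] yaw_y 76.44292739515667 x [-0.0185 -0.0109 -0.9998] q [ 0.5433  0.7915 -0.7433  1.1092  0.5179  1.4338  1.2157] F [ 0.734   0.1769 -0.0392] gap -0.0038387401273153763
polar 248.71424232440611 312.6035951300702
```

View pics/c9.png

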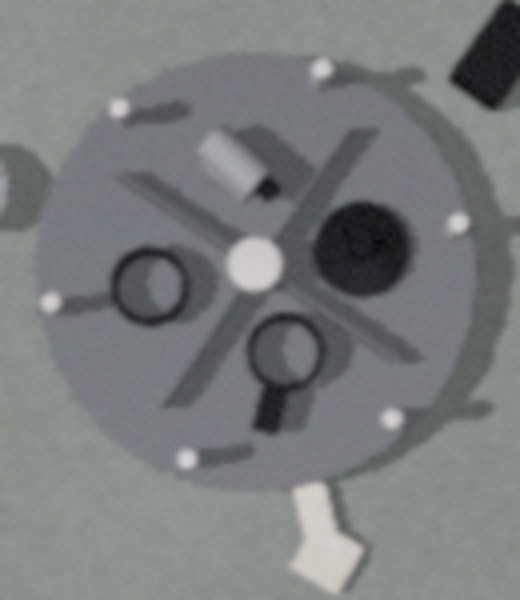

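View pics/side9.png

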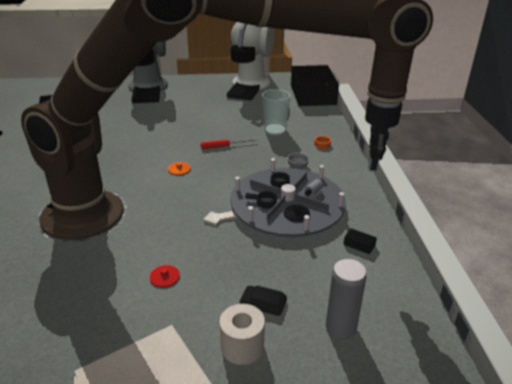

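Run:
```python
from fin import *
s=robot.snapshot('top'); fin(s,(286,352),(267,431))
```

```text
ring [-0.0637 -0.0223] tip [-0.1205 -0.0076] len 0.05872641374746926 mid [-0.0781 -0.0186] ang 193.3817585159447
foot frame x,y -0.08022834504957463 -0.00025450799295224577
foot frame x,y -0.08123525837253959 0.00027315115077586327
pegs [40.2828 39.9913 40.0487 40.2527 40.1902 40.4778]
```

```bash
python3 -c "
from h import *
print(robot.hand_in())"
```

```text
the job is handed in; nothing more can be done
None
```

The pod holder now stands at the front, in line with the white pointer, and the job is handed in at about 11.6 s of the 51 s allowed. I pushed one rim peg with the shut fingertips and turned the carousel about 100° counter-clockwise at roughly 0.4 rad/s. Then I backed the hand off, raised it and moved it aside.

Final checks, from the camera images:
- **Alignment:** the holder's middle is about 0.3 mm off the pointer's line (limit 15 mm), about 80 mm from the axis on the pointer's side. The measurement is good to a few millimetres.
- **Carousel at rest:** the pegs read the same angle, within measurement noise, before and after the hand withdrew.
- **Parts:** all four look flat in their compartments in the pictures. I did not measure their heights.
- **Other things on the bench:** the things visible in the last two pictures look where they were. I did not measure each one.
- **Hand:** it is clear of the carousel, about 0.23 m above the bench and outside the tray. Wrist force stayed under about 2 N at every reading.

One check disagreed. An automatic dark-blob rectangle fit put the holder several degrees away from my ring-and-handle measurement. It changed with its brightness threshold, so I did not use it. The ring-and-handle measurements agreed with the peg angles in every picture.

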